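Gauge mixed stone dowels by length and file them in their trays

TASK

Three stainless stone dowels of different lengths have come back mixed. One at a time, lower each pin into the slot of the stepped gauge until it rests level on the pair of steps it fits, then lay it gently, without dropping it, flat on the floor of the tray made for that length (lowest steps: shortest tray, highest steps: longest tray) before you take the next one. Leave the red stone sample and the sanding block where they are.

Things in the scene. Friction and masses are not known exactly. Their poses are not given: they have to be found in the camera images.
- pin_a: Stainless dowel pin: round bar, 18 mm diameter, chamfered ends; 100, 130 or 160 mm long. Pins a, b and c are one of each; which is which is for the gauge (or the eye) to tell. 0.17 to 0.37 kg. It lies on the bench at the start, roughly pointing away from the robot. Origin at its middle, on its axis (9 mm above what it lies on); x runs along the pin.
- pin_b: Stainless dowel pin: round bar, 18 mm diameter, chamfered ends; 100, 130 or 160 mm long. Pins a, b and c are one of each; which is which is for the gauge (or the eye) to tell. 0.17 to 0.37 kg. It lies on the bench at the start, roughly pointing away from the robot. Origin at its middle, on its axis (9 mm above what it lies on); x runs along the pin.
- pin_c: Stainless dowel pin: round bar, 18 mm diameter, chamfered ends; 100, 130 or 160 mm long. Pins a, b and c are one of each; which is which is for the gauge (or the eye) to tell. 0.17 to 0.37 kg. It lies on the bench at the start, roughly pointing away from the robot. Origin at its middle, on its axis (9 mm above what it lies on); x runs along the pin.
- gauge: Stepped length gauge, fixed: aluminium base plate 214 x 74 x 8 mm, a stepped steel block at each end. They form a slot along x, 28 mm wide (y) between dark cheeks, end walls 62 mm high; a centred pin sinks until both ends rest on the pair of steps it fits. Between x = -35 and 35 mm only the base plate: room for fingers, the pin may stay in the grip. Origin under the plate's centre.
- seat_low (a point): Point in the slot's centre where the middle of a 100 mm pin comes to be when it rests level on the lowest pair of steps: 29 mm above the gauge's underside. These steps are 20 mm high, at |x| = 35 to 55 mm of the gauge; the next face outwards leaves a 100 mm pin 5 mm of play at each end. Axes as the gauge's.
- seat_middle (a point): Point in the slot's centre where the middle of a 130 mm pin comes to be when it rests level on the middle pair of steps: 41 mm above the gauge's underside. These steps are 32 mm high, at |x| = 55 to 70 mm of the gauge; the next face outwards leaves a 130 mm pin 5 mm of play at each end. Axes as the gauge's.
- seat_high (a point): Point in the slot's centre where the middle of a 160 mm pin comes to be when it rests level on the highest pair of steps: 53 mm above the gauge's underside. These steps are 44 mm high, at |x| = 70 to 85 mm of the gauge; the next face outwards leaves a 160 mm pin 5 mm of play at each end. Axes as the gauge's.
- tray_short: The short tray, for 100 mm pins: open grey sheet-steel tray fixed to the bench, inside 118 mm long (its x) by 78 mm wide (its y), walls and floor 3 mm thick, rolled rim up to 33 mm high. Origin under its centre; inner floor at z = 3 mm, so a pin lying in it has its axis at 12 mm. The three trays lie side by side, x roughly away from the robot; which stands where changes.
- tray_medium: The medium tray, for 130 mm pins: open grey sheet-steel tray fixed to the bench, inside 148 mm long (its x) by 78 mm wide (its y), walls and floor 3 mm thick, rolled rim up to 33 mm high. Origin under its centre; inner floor at z = 3 mm, so a pin lying in it has its axis at 12 mm. The three trays lie side by side, x roughly away from the robot; which stands where changes.
- tray_long: The long tray, for 160 mm pins: open grey sheet-steel tray fixed to the bench, inside 178 mm long (its x) by 78 mm wide (its y), walls and floor 3 mm thick, rolled rim up to 33 mm high. Origin under its centre; inner floor at z = 3 mm, so a pin lying in it has its axis at 12 mm. The three trays lie side by side, x roughly away from the robot; which stands where changes.
- drum_front (a point): Obstacle, fixed, always here: foremost point of a large red and white striped stone cylinder that lies across the back of the bench. It fills x = 0.595 to 0.81, y = -0.03 to 0.30 m, up to 0.215 m high: keep the gripper's body on the robot's side of it when swinging between pins, gauge and trays.
- sample: Bystander: pale red stone sample block, 50 x 60 x 22 mm, loose, on the robot's side of the trays. Origin under its centre.
- sander: Bystander: dark grey sanding block, 62 x 115 x 34 mm, loose, beyond the trays. Origin under its centre.

How it is judged (in metres and radians):
On the way, in this order (a step that is already met when the one before it is completed fails the run):
1. a first pin has been lowered into the gauge and rests level on the step it fits (((x of pin_a in the frame of gauge between -0.007 and 0.007 m and y of pin_a in the frame of gauge between -0.007 and 0.007 m and z of pin_a in the frame of gauge between 0.037 and 0.045 m and angle between the x axis of pin_a and the x axis of gauge, either way round below 0.13 rad and contact force between pin_a and gauge above 0.3 N) or (x of pin_b in the frame of gauge between -0.007 and 0.007 m and y of pin_b in the frame of gauge between -0.007 and 0.007 m and z of pin_b in the frame of gauge between 0.049 and 0.057 m and angle between the x axis of pin_b and the x axis of gauge, either way round below 0.13 rad and contact force between pin_b and gauge above 0.3 N) or (x of pin_c in the frame of gauge between -0.007 and 0.007 m and y of pin_c in the frame of gauge between -0.007 and 0.007 m and z of pin_c in the frame of gauge between 0.025 and 0.033 m and angle between the x axis of pin_c and the x axis of gauge, either way round below 0.13 rad and contact force between pin_c and gauge above 0.3 N))), for 0.2 s.
2. one pin lies in the tray of its length (((x of pin_a in the frame of tray_medium between -0.015 and 0.015 m and y of pin_a in the frame of tray_medium between -0.034 and 0.034 m and z of pin_a in the frame of tray_medium below 0.016 m and angle between pin_a's own x axis and vertical between 1.5 and 1.64 rad) or (x of pin_b in the frame of tray_long between -0.015 and 0.015 m and y of pin_b in the frame of tray_long between -0.034 and 0.034 m and z of pin_b in the frame of tray_long below 0.016 m and angle between pin_b's own x axis and vertical between 1.5 and 1.64 rad) or (x of pin_c in the frame of tray_short between -0.015 and 0.015 m and y of pin_c in the frame of tray_short between -0.034 and 0.034 m and z of pin_c in the frame of tray_short below 0.016 m and angle between pin_c's own x axis and vertical between 1.5 and 1.64 rad))), for 0.2 s.
3. a second pin rests level on its step of the gauge ((((x of pin_a in the frame of gauge between -0.007 and 0.007 m and y of pin_a in the frame of gauge between -0.007 and 0.007 m and z of pin_a in the frame of gauge between 0.037 and 0.045 m and angle between the x axis of pin_a and the x axis of gauge, either way round below 0.13 rad and contact force between pin_a and gauge above 0.3 N) and (x of pin_b in the frame of tray_long between -0.015 and 0.015 m and y of pin_b in the frame of tray_long between -0.034 and 0.034 m and z of pin_b in the frame of tray_long below 0.016 m and angle between pin_b's own x axis and vertical between 1.5 and 1.64 rad)) or ((x of pin_a in the frame of gauge between -0.007 and 0.007 m and y of pin_a in the frame of gauge between -0.007 and 0.007 m and z of pin_a in the frame of gauge between 0.037 and 0.045 m and angle between the x axis of pin_a and the x axis of gauge, either way round below 0.13 rad and contact force between pin_a and gauge above 0.3 N) and (x of pin_c in the frame of tray_short between -0.015 and 0.015 m and y of pin_c in the frame of tray_short between -0.034 and 0.034 m and z of pin_c in the frame of tray_short below 0.016 m and angle between pin_c's own x axis and vertical between 1.5 and 1.64 rad)) or ((x of pin_b in the frame of gauge between -0.007 and 0.007 m and y of pin_b in the frame of gauge between -0.007 and 0.007 m and z of pin_b in the frame of gauge between 0.049 and 0.057 m and angle between the x axis of pin_b and the x axis of gauge, either way round below 0.13 rad and contact force between pin_b and gauge above 0.3 N) and (x of pin_a in the frame of tray_medium between -0.015 and 0.015 m and y of pin_a in the frame of tray_medium between -0.034 and 0.034 m and z of pin_a in the frame of tray_medium below 0.016 m and angle between pin_a's own x axis and vertical between 1.5 and 1.64 rad)) or ((x of pin_b in the frame of gauge between -0.007 and 0.007 m and y of pin_b in the frame of gauge between -0.007 and 0.007 m and z of pin_b in the frame of gauge between 0.049 and 0.057 m and angle between the x axis of pin_b and the x axis of gauge, either way round below 0.13 rad and contact force between pin_b and gauge above 0.3 N) and (x of pin_c in the frame of tray_short between -0.015 and 0.015 m and y of pin_c in the frame of tray_short between -0.034 and 0.034 m and z of pin_c in the frame of tray_short below 0.016 m and angle between pin_c's own x axis and vertical between 1.5 and 1.64 rad)) or ((x of pin_c in the frame of gauge between -0.007 and 0.007 m and y of pin_c in the frame of gauge between -0.007 and 0.007 m and z of pin_c in the frame of gauge between 0.025 and 0.033 m and angle between the x axis of pin_c and the x axis of gauge, either way round below 0.13 rad and contact force between pin_c and gauge above 0.3 N) and (x of pin_a in the frame of tray_medium between -0.015 and 0.015 m and y of pin_a in the frame of tray_medium between -0.034 and 0.034 m and z of pin_a in the frame of tray_medium below 0.016 m and angle between pin_a's own x axis and vertical between 1.5 and 1.64 rad)) or ((x of pin_c in the frame of gauge between -0.007 and 0.007 m and y of pin_c in the frame of gauge between -0.007 and 0.007 m and z of pin_c in the frame of gauge between 0.025 and 0.033 m and angle between the x axis of pin_c and the x axis of gauge, either way round below 0.13 rad and contact force between pin_c and gauge above 0.3 N) and (x of pin_b in the frame of tray_long between -0.015 and 0.015 m and y of pin_b in the frame of tray_long between -0.034 and 0.034 m and z of pin_b in the frame of tray_long below 0.016 m and angle between pin_b's own x axis and vertical between 1.5 and 1.64 rad)))), for 0.2 s.
4. two pins lie in the trays of their lengths ((((x of pin_b in the frame of tray_long between -0.015 and 0.015 m and y of pin_b in the frame of tray_long between -0.034 and 0.034 m and z of pin_b in the frame of tray_long below 0.016 m and angle between pin_b's own x axis and vertical between 1.5 and 1.64 rad) and (x of pin_c in the frame of tray_short between -0.015 and 0.015 m and y of pin_c in the frame of tray_short between -0.034 and 0.034 m and z of pin_c in the frame of tray_short below 0.016 m and angle between pin_c's own x axis and vertical between 1.5 and 1.64 rad)) or ((x of pin_a in the frame of tray_medium between -0.015 and 0.015 m and y of pin_a in the frame of tray_medium between -0.034 and 0.034 m and z of pin_a in the frame of tray_medium below 0.016 m and angle between pin_a's own x axis and vertical between 1.5 and 1.64 rad) and (x of pin_c in the frame of tray_short between -0.015 and 0.015 m and y of pin_c in the frame of tray_short between -0.034 and 0.034 m and z of pin_c in the frame of tray_short below 0.016 m and angle between pin_c's own x axis and vertical between 1.5 and 1.64 rad)) or ((x of pin_a in the frame of tray_medium between -0.015 and 0.015 m and y of pin_a in the frame of tray_medium between -0.034 and 0.034 m and z of pin_a in the frame of tray_medium below 0.016 m and angle between pin_a's own x axis and vertical between 1.5 and 1.64 rad) and (x of pin_b in the frame of tray_long between -0.015 and 0.015 m and y of pin_b in the frame of tray_long between -0.034 and 0.034 m and z of pin_b in the frame of tray_long below 0.016 m and angle between pin_b's own x axis and vertical between 1.5 and 1.64 rad)))), for 0.2 s.
5. the last pin rests level on its step of the gauge, the other two in their trays ((((x of pin_a in the frame of gauge between -0.007 and 0.007 m and y of pin_a in the frame of gauge between -0.007 and 0.007 m and z of pin_a in the frame of gauge between 0.037 and 0.045 m and angle between the x axis of pin_a and the x axis of gauge, either way round below 0.13 rad and contact force between pin_a and gauge above 0.3 N) and (x of pin_b in the frame of tray_long between -0.015 and 0.015 m and y of pin_b in the frame of tray_long between -0.034 and 0.034 m and z of pin_b in the frame of tray_long below 0.016 m and angle between pin_b's own x axis and vertical between 1.5 and 1.64 rad) and (x of pin_c in the frame of tray_short between -0.015 and 0.015 m and y of pin_c in the frame of tray_short between -0.034 and 0.034 m and z of pin_c in the frame of tray_short below 0.016 m and angle between pin_c's own x axis and vertical between 1.5 and 1.64 rad)) or ((x of pin_b in the frame of gauge between -0.007 and 0.007 m and y of pin_b in the frame of gauge between -0.007 and 0.007 m and z of pin_b in the frame of gauge between 0.049 and 0.057 m and angle between the x axis of pin_b and the x axis of gauge, either way round below 0.13 rad and contact force between pin_b and gauge above 0.3 N) and (x of pin_a in the frame of tray_medium between -0.015 and 0.015 m and y of pin_a in the frame of tray_medium between -0.034 and 0.034 m and z of pin_a in the frame of tray_medium below 0.016 m and angle between pin_a's own x axis and vertical between 1.5 and 1.64 rad) and (x of pin_c in the frame of tray_short between -0.015 and 0.015 m and y of pin_c in the frame of tray_short between -0.034 and 0.034 m and z of pin_c in the frame of tray_short below 0.016 m and angle between pin_c's own x axis and vertical between 1.5 and 1.64 rad)) or ((x of pin_c in the frame of gauge between -0.007 and 0.007 m and y of pin_c in the frame of gauge between -0.007 and 0.007 m and z of pin_c in the frame of gauge between 0.025 and 0.033 m and angle between the x axis of pin_c and the x axis of gauge, either way round below 0.13 rad and contact force between pin_c and gauge above 0.3 N) and (x of pin_a in the frame of tray_medium between -0.015 and 0.015 m and y of pin_a in the frame of tray_medium between -0.034 and 0.034 m and z of pin_a in the frame of tray_medium below 0.016 m and angle between pin_a's own x axis and vertical between 1.5 and 1.64 rad) and (x of pin_b in the frame of tray_long between -0.015 and 0.015 m and y of pin_b in the frame of tray_long between -0.034 and 0.034 m and z of pin_b in the frame of tray_long below 0.016 m and angle between pin_b's own x axis and vertical between 1.5 and 1.64 rad)))), for 0.2 s.
At the end, for the whole second after the job is handed in: Each pin lies at rest flat on the floor of the tray of its own length: its middle within 15 mm (lengthwise) and 34 mm (crosswise) of the tray's centre, its axis no more than 16 mm above the tray's underside and level within about 4 degrees (x of pin_a in the frame of tray_medium between -0.015 and 0.015 m and y of pin_a in the frame of tray_medium between -0.034 and 0.034 m and z of pin_a in the frame of tray_medium below 0.016 m and angle between pin_a's own x axis and vertical between 1.5 and 1.64 rad and x of pin_b in the frame of tray_long between -0.015 and 0.015 m and y of pin_b in the frame of tray_long between -0.034 and 0.034 m and z of pin_b in the frame of tray_long below 0.016 m and angle between pin_b's own x axis and vertical between 1.5 and 1.64 rad and x of pin_c in the frame of tray_short between -0.015 and 0.015 m and y of pin_c in the frame of tray_short between -0.034 and 0.034 m and z of pin_c in the frame of tray_short below 0.016 m and angle between pin_c's own x axis and vertical between 1.5 and 1.64 rad and linear speed of each of pin_a, pin_b, pin_c below 0.02 m/s); the robot touches nothing.
It fails at once if a pin falls into its tray (faster than 0.6 m/s inside it) ((x of pin_a in the frame of tray_medium between -0.015 and 0.015 m and y of pin_a in the frame of tray_medium between -0.034 and 0.034 m and z of pin_a in the frame of tray_medium below 0.05 m and linear speed of pin_a above 0.6 m/s) or (x of pin_b in the frame of tray_long between -0.015 and 0.015 m and y of pin_b in the frame of tray_long between -0.034 and 0.034 m and z of pin_b in the frame of tray_long below 0.05 m and linear speed of pin_b above 0.6 m/s) or (x of pin_c in the frame of tray_short between -0.015 and 0.015 m and y of pin_c in the frame of tray_short between -0.034 and 0.034 m and z of pin_c in the frame of tray_short below 0.05 m and linear speed of pin_c above 0.6 m/s)).
It fails at once if the red stone sample is moved more than 25 mm (distance of sample from where it was at the start of the episode above 0.025 m).
It fails at once if the sanding block is moved more than 25 mm (distance of sander from where it was at the start of the episode above 0.025 m).
It also fails if it takes over 72 s, if anything falls off the work surface, if the arm or the gripper's body presses on something with over 40 N, if the wrist force passes 120 N, or if a joint passes its speed limit or range.

ROBOT

A 7-joint arm with a two-finger parallel gripper is mounted at the origin on the work surface; the furniture and walls round the work are solid. World frame = base frame: x ahead of the robot, y to its left, z up, the work surface at z = 0. Lengths are in mm, angles in rad, forces in N, time in s.
With the tool pointing down it reaches from about 400 to 850 mm from the base axis. Payload 10.4 kg.
Tool frame: the origin (TCP) lies midway between the tips of the shut fingers; the grasp point (between the pads) lies 19 mm behind it (bot.tcp_to_grasp is the distance from the TCP to the grasp point, in mm); z points along the fingers, y is the line along which they close (so a half turn about z gives the same grasp; the last joint's range is limited). The gripper opens to 87 mm and grips with 3 to 60 N. Pads are 19 mm wide; open, the fingers measure 117 mm over their backs; the gripper's body (75 mm by 190 mm) begins 51 mm behind the grasp point.
Start: joints at [1.22, 0.332, -0.065, 1.46, 0.022, 1.35, -0.088], TCP at [201.248, -591.736, 222.576] pointing down, gripper open.
Joint ranges: [-2.6, 2.6], [-0.5, 2.12], [-1.47, 1.34], [0.16, 2.42], [-1.27, 4.41], [0.06, 2.06], [-2.6, 2.6]. Speed limits (rad/s): [2.22, 2.22, 2.79, 2.79, 3.14, 3.14, 3.14].

INTERFACE

Orientations are given as a rotation vector (axis times angle).
In Python, from rig import telemetry, optics, close_job, bot gives the robot as it stands.
- The arm moves only by the tool creep_tool, called after "Request:" in YAML: its name, and indented under it one key for each argument. Schema: {"type":"object","properties":{"increments":{"type":"array","items":{"type":"array","items":{"type":"number"},"minItems":6,"maxItems":6},"minItems":1,"maxItems":8},"finger_gap":{"type":"number"},"only":{"type":"string"},"quiet":{"type":"boolean"},"lines":{"type":"string"}},"required":["increments"],"additionalProperties":false}. increments is a list of rows, 1 to 8 of them, each of 6 numbers: dx, dy, dz in mm, then a rotation vector rx, ry, rz in rad; each row is the pose to reach, as a shift and turn from the pose commanded when the call began, along the tool's axes at that moment; what a row does not reach only later rows make up. A row lasts 1/8 s, in which the tool goes at most 62.5 mm and 0.188 rad, less where a joint would pass 70% of its speed; a pose out of reach is approached as far as the arm can. finger_gap is the opening from 0.0 (shut) to 1.0 (fully open), set as the call begins (left out keeps the last). The fingers move at their own pace and stop on an object; the grip force is fixed at half the most. Time passes only in rows, so rows that do not move let the fingers close. The tool returns the time, the measured TCP pose, the force, the opening and the grip force at its end. only (a regular expression) keeps the lines of the reply that match it, lines (a string "A,B") keeps lines A to B, and quiet returns only ok. Input that does not fit is refused with a message, and nothing moves.
- telemetry.state(): the state, without advancing time (a new reading comes with each control period).
- optics.read_camera(name): name is "scene" or "side" or "wrist"; returns (picture, depth): 400x640x3 uint8, blue, green, red; 400x640 float32, mm along the optical axis (not along the pixel's ray), 0 where there is no reading.
- optics.camera_params(name): a dict with "fovy" (degrees; the focal length in pixels is half the picture's height over the tangent of half this angle, whatever the lens; pixels are square), "cx", "cy" (the principal point, pixels), "position" and "orientation" of the camera in the world. Camera axes: x right, y up, looking along -z (the intrinsics and any distortion apply to the point x, -y, -z); pixel columns grow to the right and rows downward; lengths in mm; the calibration is good to about 2 mm. A picture is of the moment at which its call begins: read the wrist's pose just before it. camera_params takes no time and is no camera call; for the wrist camera it gives the pose at the moment of the call.
- close_job(): hands the job in; it is judged then, once.
The state is a dict: "clock": time; "joint_positions": joint angles; "qd": joint speeds; "joint_efforts": joint torques, N m; "tcp_pos": TCP position; "tcp_rot": TCP orientation; "contact_force": force on the tool from outside, world axes, zero at the start; "ft_torque": the same for the moment, N m; "finger_gap": opening from 0.0 (shut) to 1.0 (fully open); "finger_force": force on a finger pad.
Only numpy, scipy, OpenCV 4.12 (cv2) and the standard library are available. Lean on these libraries where they do the work, as an engineer would, in place of code of your own. Each camera call takes 0.05 s, during which the arm holds its last target. There are 200 camera calls.

## Working session

There is one attempt and no reset: what is moved stays moved. The work goes in short steps, Python scripts to look and compute and a tool call to move; the robot and the scene stay as the last step left them, time stands still between calls to the robot, and variables do not carry over. Pictures are saved under pics/ and viewed, at most 10 in all, crops included, and the job is handed in when it is done.

```bash
mkdir -p pics; ls; python3 - <<'E'
from rig import telemetry,optics,bot
import cv2,numpy as np
print(telemetry.state())
for n in("scene","side"):
    im,d=optics.read_camera(n);p=optics.camera_params(n);print(n,p,d.min(),d.max())
    cv2.imwrite(f"pics/{n}0.png",im);np.savez(f"/tmp/{n}.npz",im=im,d=d)
print(optics.camera_params("wrist"))
E
```

```text
pics
{'clock': 0.0, 'joint_positions': array([ 1.22038248,  0.33283906, -0.06469151,  1.46093034,  0.02161333,
        1.34987756, -0.08850394]), 'qd': array([ 0.00067003, -0.0015709 ,  0.00077158, -0.00187569, -0.00074508,
        0.00092164,  0.00010414]), 'joint_efforts': array([-7.07003874e-04, -6.23249316e+01,  2.40987906e-02, -3.89907110e+01,
       -6.13557757e-02,  3.96310701e-02,  1.52967373e-04]), 'tcp_pos': array([ 201.09952455, -591.36867005,  221.77964328]), 'tcp_rot': array([-3.09817636e+00, -5.12428161e-01,  4.68864584e-04]), 'contact_force': array([-0.58452431, -0.08369492, -0.3270113 ]), 'ft_torque': array([ 0.00605488, -0.02978008, -0.02446845]), 'finger_force': 0.0, 'finger_gap': 0.9986213224816899}
scene {'fovy': 48.95695346602065, 'cx': 308.5303706347148, 'cy': 197.93614484737444, 'position': array([-165.67935448,  639.82697867,  829.88437955]), 'orientation': array([ 0.43842379, -1.03422761, -2.16641493])} 0.0 3999.9692
side {'fovy': 56.67855097717527, 'cx': 320.3332281184048, 'cy': 201.77829135676976, 'position': array([298.1207963 , 822.86420151, 829.52515372]), 'orientation': array([ 0.14749269, -1.23074642, -2.70278591])} 0.0 3999.9766
{'fovy': 65.11910740160974, 'cx': 318.68400189687776, 'cy': 200.77185941873415, 'position': array([ 273.85454488, -566.06923175,  384.94135338]), 'orientation': array([-0.24528986,  0.1772959 , -1.23369399])}
```

View pics/scene0.png

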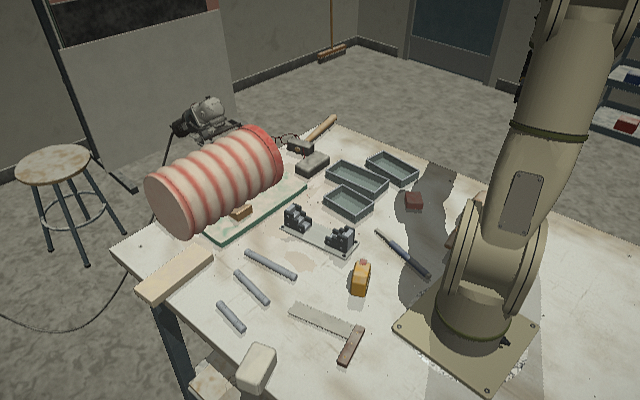

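View pics/side0.png

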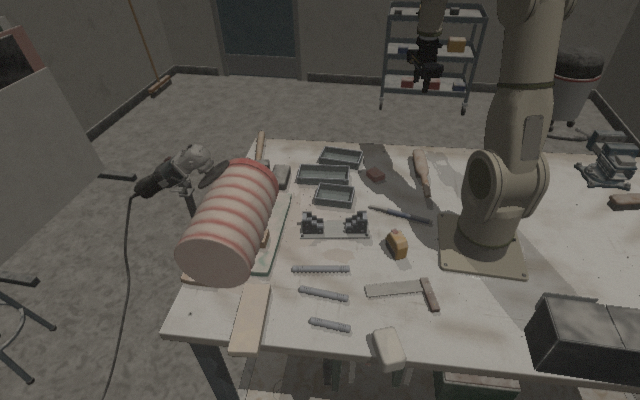

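The scene view shows the gauge near (318,240), three pins at (270,265), (252,287) and (231,317), and trays at (357,178), (392,168) and (348,203). The red sample is at (414,200) and the sander at (312,163). The side view agrees. Next I'll merge both depth images into a top-down map.

```bash
cat > h.py <<'E'
import numpy as np,cv2
from scipy.spatial.transform import Rotation as R
def cloud(d,p):
    f=200/np.tan(np.radians(p["fovy"])/2)
    v,u=np.mgrid[:400,:640]
    c=np.stack([(u-p["cx"])/f*d,-(v-p["cy"])/f*d,-d],-1)
    return c@R.from_rotvec(p["orientation"]).as_matrix().T+p["position"]
def topdown(im,P,ok,x0,x1,y0,y1,s):
    # rows: x decreasing downwards ; cols: y decreasing rightwards; s px/mm
    H,W=int((x1-x0)*s),int((y1-y0)*s);z=np.full((H,W),-1e3);c=np.zeros((H,W,3),np.uint8)
    r=((x1-P[...,0])*s).astype(int);k=((y1-P[...,1])*s).astype(int)
    m=ok&(r>=0)&(r<H)&(k>=0)&(k<W)
    o=np.argsort(P[...,2][m]);z[r[m][o],k[m][o]]=P[...,2][m][o];c[r[m][o],k[m][o]]=im[m][o]
    return z,c
E
python3 - <<'E'
from h import *
from rig import optics
out=[]
for n in("scene","side"):
    a=np.load(f"/tmp/{n}.npz");P=cloud(a["d"],optics.camera_params(n));ok=a["d"]>0
    b=ok&(np.abs(P[...,2])<12)&(P[...,0]>250)&(P[...,0]<600)&(abs(P[...,1])<400)
    print(n,b.sum(),np.median(P[b][:,2]))
    z,c=topdown(a["im"],P,ok,300,800,-420,380,.75)
    hh=np.clip((z+5)*5,0,255).astype(np.uint8);hh[z<-100]=0
    c=cv2.dilate(c,np.ones((3,3)));hh=cv2.dilate(hh,np.ones((3,3)))
    out.append(cv2.applyColorMap(hh,cv2.COLORMAP_JET) if n=="side" else c)
    if n=="side": out[-1]=cv2.applyColorMap(hh,cv2.COLORMAP_JET)
cv2.imwrite("pics/td.png",np.vstack([out[0][:300],out[1][:300]])[:600,:]) 
E
```

```text
scene 22472 1.8965557353457712
side 18116 1.156229174790326
```

View pics/td.png

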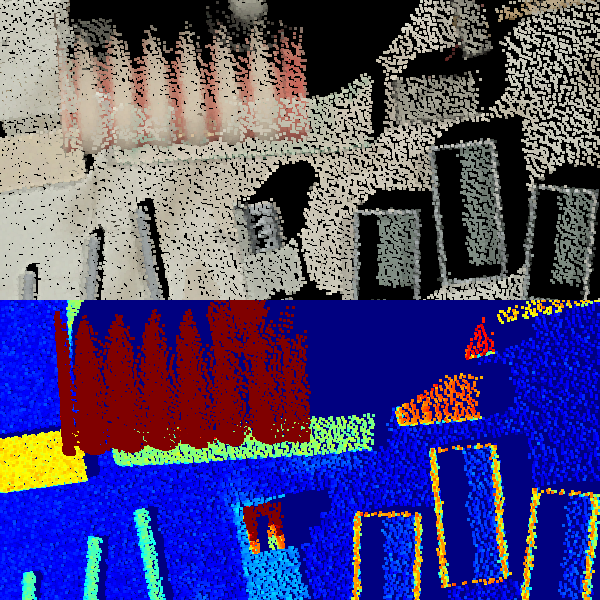

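Top-down map: the pins sit at about columns 28, 95 and 150, with the gauge at about (265,555) in the lower panel. Rims are visible for all three trays. Now I'll fit the poses numerically.

```bash
cat >> h.py <<'E'
def rects(P,lo,hi,box,s=1.0,minpts=40,ker=7):
    """components of points with lo<z<hi inside box -> list of (cx,cy,L,W,yaw of long axis,n,zmed)"""
    x0,x1,y0,y1=box
    Q=P[(P[:,2]>lo)&(P[:,2]<hi)&(P[:,0]>x0)&(P[:,0]<x1)&(P[:,1]>y0)&(P[:,1]<y1)]
    m=np.zeros((int((x1-x0)*s)+1,int((y1-y0)*s)+1),np.uint8)
    i=((Q[:,0]-x0)*s).astype(int);j=((Q[:,1]-y0)*s).astype(int);m[i,j]=1
    n,lab=cv2.connectedComponents(cv2.morphologyEx(m,cv2.MORPH_CLOSE,np.ones((ker,ker),np.uint8)))
    l=lab[i,j];o=[]
    for k in range(1,n):
        q=Q[l==k]
        if len(q)<minpts: continue
        b=cv2.boxPoints(cv2.minAreaRect(q[:,:2].astype(np.float32)))
        e1,e2=b[1]-b[0],b[2]-b[1]
        if np.hypot(*e1)<np.hypot(*e2): e1,e2=e2,e1
        if e1[0]<0:e1=-e1
        c=b.mean(0);o.append((*c.round(1),np.hypot(*e1).round(1),np.hypot(*e2).round(1),np.arctan2(e1[1],e1[0]).round(3),len(q),np.median(q[:,2]).round(1)))
    return o
E
python3 - <<'E'
from h import *
from rig import optics
for n in("scene","side"):
    a=np.load(f"/tmp/{n}.npz");P=cloud(a["d"],optics.camera_params(n))[a["d"]>0]
    print(n);print("pins",*rects(P,8,24,(300,560,130,400)),sep="\n")
    print("gauge",*rects(P,5,80,(300,590,-50,120)),sep="\n")
    print("rims",*rects(P,26,40,(280,640,-430,-30)),sep="\n")
    print("others",*rects(P,9,60,(280,640,-430,-30)),sep="\n")
E
```

```text
scene
pins
(np.float32(304.9), np.float32(225.1), np.float32(38.0), np.float32(16.1), np.float32(-1.313), 55, np.float64(9.7))
(np.float32(386.9), np.float32(342.8), np.float32(100.6), np.float32(18.6), np.float32(-0.061), 322, np.float64(17.3))
(np.float32(420.8), np.float32(257.0), np.float32(133.8), np.float32(19.4), np.float32(-0.069), 355, np.float64(17.2))
(np.float32(443.1), np.float32(179.0), np.float32(162.2), np.float32(19.0), np.float32(0.174), 399, np.float64(16.8))
(np.float32(553.2), np.float32(336.2), np.float32(128.9), np.float32(7.5), np.float32(-1.434), 203, np.float64(15.8))
gauge
(np.float32(438.5), np.float32(16.8), np.float32(227.5), np.float32(79.7), np.float32(0.208), 1982, np.float64(20.0))
rims
(np.float32(449.0), np.float32(-364.5), np.float32(114.0), np.float32(91.8), np.float32(-0.055), 193, np.float64(31.8))
(np.float32(456.9), np.float32(-135.7), np.float32(126.6), np.float32(88.2), np.float32(-0.008), 299, np.float64(31.7))
(np.float32(492.6), np.float32(-208.7), np.float32(176.0), np.float32(64.6), np.float32(0.469), 163, np.float64(31.6))
(np.float32
[... 2168 characters left out ...]
2(452.8), np.float32(-176.2), np.float32(124.7), np.float32(14.0), np.float32(-0.09), 203, np.float64(22.6))
(np.float32(454.6), np.float32(-98.0), np.float32(125.0), np.float32(17.8), np.float32(-0.074), 233, np.float64(22.0))
(np.float32(471.9), np.float32(-328.0), np.float32(152.7), np.float32(12.3), np.float32(-0.12), 217, np.float64(22.5))
(np.float32(509.9), np.float32(-206.0), np.float32(183.3), np.float32(11.6), np.float32(0.082), 289, np.float64(22.4))
(np.float32(517.5), np.float32(-285.1), np.float32(175.8), np.float32(15.2), np.float32(0.098), 269, np.float64(21.5))
(np.float32(619.2), np.float32(-74.9), np.float32(87.9), np.float32(44.4), np.float32(-1.5), 226, np.float64(20.9))
```

```bash
cat > go.py <<'E'
# go.py x y z yaw : row (tool axes, from the present pose) to bring TCP there with the tool straight down
import sys,numpy as np
from scipy.spatial.transform import Rotation as R
from rig import telemetry
x,y,z,yaw=map(float,sys.argv[1:5])
s=telemetry.state();T=R.from_rotvec(s["tcp_rot"])
G=R.from_matrix(np.array([[np.cos(yaw),np.sin(yaw),0],[np.sin(yaw),-np.cos(yaw),0],[0,0,-1]]))
print("row",T.inv().apply(np.array([x,y,z])-s["tcp_pos"]).round(1),(T.inv()*G).as_rotvec().round(3))
print("t",round(s["clock"],2),"tcp",s["tcp_pos"].round(1),"F",s["contact_force"].round(1),"gap",round(s["finger_gap"],3),s["finger_force"])
E
python3 go.py 440 -250 260 0
```

```text
row [ 336.1 -246.4  -37.9] [-0.001  0.     0.328]
t 0.1 tcp [ 201.1 -591.4  221.9] F [-0.5 -0.6 -0.3] gap 0.999 0.0
```

Request:
creep_tool:
  increments:
    - [336, -246, -38, 0, 0, 0.328]
    - [336, -246, -38, 0, 0, 0.328]
    - [336, -246, -38, 0, 0, 0.328]
    - [336, -246, -38, 0, 0, 0.328]
    - [336, -246, -38, 0, 0, 0.328]
    - [336, -246, -38, 0, 0, 0.328]
    - [336, -246, -38, 0, 0, 0.328]
    - [336, -246, -38, 0, 0, 0.328]
  finger_gap: 0.5

```text
clock: 1.1
tcp_pos: [442.1, -247.1, 260.7]
tcp_rot: [-3.141, -0.01, -0.001]
contact_force: [-0.5, -0.2, -0.5]
finger_gap: 0.5
finger_force: 0.0
```

```bash
cat > look.py <<'E'
import sys
from h import *
from rig import optics
n=sys.argv[1];p=optics.camera_params("wrist");im,d=optics.read_camera("wrist")
np.savez(f"/tmp/{n}.npz",im=im,d=d,P=cloud(d,p));cv2.imwrite(f"pics/{n}.png",im)
E
python3 look.py w1; python3 go.py 430 100 260 0.1
python3 - <<'E'
from h import *
a=np.load("/tmp/w1.npz");P=a["P"][a["d"]>0];print(np.median(P[:,2]),P.min(0),P.max(0))
print("rims",*rects(P,26,40,(280,680,-430,-30)),sep="\n")
print("all",*rects(P,9,60,(280,680,-430,-30)),sep="\n")
E
```

```text
row [  -9.7 -349.5    0.4] [-0.     0.    -0.097]
t 1.15 tcp [ 440.7 -249.5  260.4] F [-0.9 -1.  -0.2] gap 0.503 0.0
4.087719589718603 [ -575.19380504 -1749.30662002  -911.23721659] [917.74193728 224.84287717 379.97448362]
rims
(np.float32(471.8), np.float32(-366.6), np.float32(155.9), np.float32(86.3), np.float32(-0.091), 1619, np.float64(32.5))
(np.float32(456.6), np.float32(-135.7), np.float32(125.6), np.float32(86.1), np.float32(-0.008), 1333, np.float64(32.6))
(np.float32(516.4), np.float32(-244.9), np.float32(185.8), np.float32(85.9), np.float32(0.094), 1847, np.float64(32.8))
all
(np.float32(331.9), np.float32(-285.3), np.float32(57.5), np.float32(46.7), np.float32(-0.86), 1120, np.float64(22.3))
(np.float32(359.4), np.float32(-34.7), np.float32(51.1), np.float32(9.6), np.float32(0.031), 87, np.float64(9.7))
(np.float32(471.8), np.float32(-366.6), np.float32(155.9), np.float32(86.3), np.float32(-0.091), 2782, np.float64(30.9))
(np.float32(456.6), np.float32(-135.7), np.float32(125.6), np.float32(86.1), np.float32(-0.008), 2161, np.float64(31.6))
(np.float32(516.4), np.float32(-244.9), np.float32(185.8), np.float32(85.9), np.float32(0.094), 2515, np.float64(32.3))
(np.float32(618.4), np.float32(-73.7), np.float32(87.9), np.float32(40.1), np.float32(-1.535), 2984, np.float64(21.0))
(np.float32(638.1), np.float32(-183.3), np.float32(61.4), np.float32(2.5), np.float32(-1.512), 163, np.float64(14.3))
```

Request:
creep_tool:
  increments:
    - [-10, -350, 0, 0, 0, -0.097]
    - [-10, -350, 0, 0, 0, -0.097]
    - [-10, -350, 0, 0, 0, -0.097]
    - [-10, -350, 0, 0, 0, -0.097]
    - [-10, -350, 0, 0, 0, -0.097]
    - [-10, -350, 0, 0, 0, -0.097]
    - [-10, -350, 0, 0, 0, -0.097]

```text
clock: 2.02
tcp_pos: [429.9, 100.8, 260.5]
tcp_rot: [-3.138, -0.157, -0.0]
contact_force: [0.7, -1.6, 0.0]
finger_gap: 0.501
finger_force: 0.0
```

```bash
python3 look.py w2
python3 - <<'E'
from h import *
a=np.load("/tmp/w2.npz");P=a["P"][a["d"]>0]
print("pins",*rects(P,8,24,(300,560,130,400)),sep="\n")
print("gauge",*rects(P,5.5,90,(300,590,-50,120)),sep="\n")
print("blocks",*rects(P,18,90,(300,590,-50,120)),sep="\n")
print("cheek",*rects(P,50,90,(300,590,-50,120)),sep="\n")
z,c=topdown(a["im"],a["P"],a["d"]>0,320,560,-60,100,3.3)
cv2.imwrite("pics/g.png",cv2.dilate(c,np.ones((3,3)))[:600])
Q=P[(P[:,0]>300)&(P[:,0]<590)&(P[:,1]>-50)&(P[:,1]<100)]
print(np.histogram(Q[:,2],np.arange(-4,80,4)))
E
```

```text
pins
(np.float32(311.0), np.float32(223.4), np.float32(37.8), np.float32(16.3), np.float32(1.402), 90, np.float64(8.7))
(np.float32(387.6), np.float32(344.1), np.float32(100.9), np.float32(18.0), np.float32(-0.058), 1075, np.float64(16.7))
(np.float32(420.2), np.float32(258.9), np.float32(130.3), np.float32(18.4), np.float32(-0.066), 1369, np.float64(16.9))
(np.float32(443.1), np.float32(179.4), np.float32(159.5), np.float32(18.0), np.float32(0.177), 1688, np.float64(17.0))
(np.float32(551.7), np.float32(339.4), np.float32(121.7), np.float32(1.3), np.float32(-1.434), 283, np.float64(15.7))
gauge
(np.float32(447.4), np.float32(17.6), np.float32(225.7), np.float32(74.1), np.float32(0.188), 8682, np.float64(10.4))
(np.float32(585.6), np.float32(-38.1), np.float32(23.4), np.float32(15.2), np.float32(1.262), 54, np.float64(5.9))
(np.float32(588.6), np.float32(99.1), np.float32(41.0), np.float32(2.7), np.float32(-1.569), 147, np.float64(17.8))
block
[... 153 characters left out ...]
), np.float32(62.9), np.float32(45.8), np.float32(0.192), 2253, np.float64(44.7))
(np.float32(588.6), np.float32(99.1), np.float32(41.0), np.float32(2.6), np.float32(-1.569), 72, np.float64(20.4))
cheek
(np.float32(350.6), np.float32(-1.5), np.float32(42.8), np.float32(28.4), np.float32(-1.382), 438, np.float64(62.0))
(np.float32(514.9), np.float32(31.2), np.float32(45.4), np.float32(28.0), np.float32(-1.383), 784, np.float64(62.6))
(array([ 2049, 11727,  1564,  3480,   103,   192,   577,    90,   201,
         814,    92,   174,   753,    86,    86,    74,   978,    50,
           0,     0]), array([-4,  0,  4,  8, 12, 16, 20, 24, 28, 32, 36, 40, 44, 48, 52, 56, 60,
       64, 68, 72, 76]))
```

View pics/w2.png

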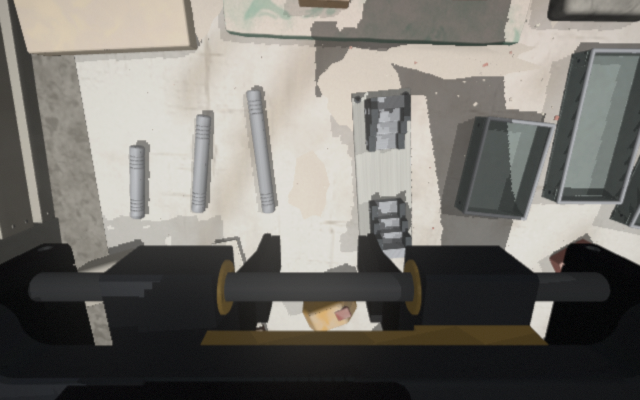

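The wrist view shows pins at (137,180), (201,163) and (261,150). The gauge is at about (383,170), with the short and long trays on its right. Now the grasp of the long pin.

```bash
python3 go.py 443.1 179.4 40 0.177
```

```text
row [ 20.7 -79.  220.3] [ 0.    0.   -0.08]
t 2.08 tcp [430.2  98.8 260.3] F [ 0.1 -0.8 -0.1] gap 0.504 0.0
```

Request:
creep_tool:
  increments:
    - [20.7, -79, 40, 0, 0, -0.08]
    - [20.7, -79, 100, 0, 0, -0.08]
    - [20.7, -79, 160, 0, 0, -0.08]
    - [20.7, -79, 200, 0, 0, -0.08]
    - [20.7, -79, 220, 0, 0, -0.08]
    - [20.7, -79, 220, 0, 0, -0.08]
    - [20.7, -79, 220, 0, 0, -0.08]
  finger_gap: 0.5

```text
clock: 2.95
tcp_pos: [444.2, 179.1, 41.4]
tcp_rot: [3.129, 0.275, 0.002]
contact_force: [-0.0, 0.3, 0.4]
finger_gap: 0.5
finger_force: 0.0
```

```bash
python3 go.py 443.1 179.4 3 0.177
```

```text
row [-1.1 -0.5 38.4] [ 0.    -0.001 -0.002]
t 2.95 tcp [444.2 179.1  41.4] F [-0.   0.3  0.4] gap 0.5 0.0
```

Request:
creep_tool:
  increments:
    - [-0.5, 0, 15, 0, 0, 0]
    - [-0.5, 0, 30, 0, 0, 0]
    - [-0.5, 0, 38, 0, 0, 0]
    - [-0.5, 0, 38, 0, 0, 0]
  finger_gap: 0.5

```text
clock: 3.45
tcp_pos: [442.1, 179.8, 1.8]
tcp_rot: [3.129, 0.278, -0.002]
contact_force: [0.1, 0.2, 0.0]
finger_gap: 0.5
finger_force: 0.0
```

Request:
creep_tool:
  increments:
    - [0, 0, 0, 0, 0, 0]
    - [0, 0, 0, 0, 0, 0]
    - [0, 0, 0, 0, 0, 0]
    - [0, 0, 0, 0, 0, 0]
  finger_gap: 0

```text
clock: 3.95
tcp_pos: [443.0, 179.7, 2.8]
tcp_rot: [3.129, 0.277, 0.001]
contact_force: [0.6, -2.4, 2.0]
finger_gap: 0.195
finger_force: 30.0
```

```bash
python3 go.py 443.1 179.4 3 0.177
```

```text
row [ 0.1  0.3 -0.2] [ 0. -0. -0.]
t 3.95 tcp [443.  179.7   2.8] F [ 0.6 -2.4  2. ] gap 0.195 30.000363495200872
```

Request:
creep_tool:
  increments:
    - [0, 0, -20, 0, 0, 0]
    - [0, 0, -50, 0, 0, 0]
    - [0, 0, -90, 0, 0, 0]
    - [0, 0, -90, 0, 0, 0]
    - [0, 0, -90, 0, 0, 0]

```text
clock: 4.58
tcp_pos: [442.4, 179.5, 92.4]
tcp_rot: [3.129, 0.277, -0.0]
contact_force: [-0.3, 0.1, -2.8]
finger_gap: 0.197
finger_force: 30.0
```

```bash
python3 go.py 432.7 15.2 92 0.192
```

```text
row [-38.4 160.1   0.5] [ 0.001  0.    -0.015]
t 4.58 tcp [442.4 179.5  92.4] F [-0.3  0.1 -2.8] gap 0.197 29.999077934771776
```

Request:
creep_tool:
  increments:
    - [-10, 50, 0, 0, 0, -0.015]
    - [-25, 105, 0, 0, 0, -0.015]
    - [-38, 150, 0, 0, 0, -0.015]
    - [-38.4, 160, 0, 0, 0, -0.015]
    - [-38.4, 160, 0, 0, 0, -0.015]
    - [-38.4, 160, 0, 0, 0, -0.015]

```text
clock: 5.32
tcp_pos: [432.9, 17.2, 92.2]
tcp_rot: [-3.126, -0.304, 0.001]
contact_force: [0.2, 0.2, -3.3]
finger_gap: 0.197
finger_force: 30.0
```

```bash
python3 go.py 432.7 15.2 60 0.192; python3 look.py w3
```

```text
row [-0.6  2.  32.2] [-0.001  0.     0.002]
t 5.33 tcp [432.9  17.2  92.2] F [ 0.2  0.2 -3.3] gap 0.197 29.999247500672936
```

View pics/w3.png

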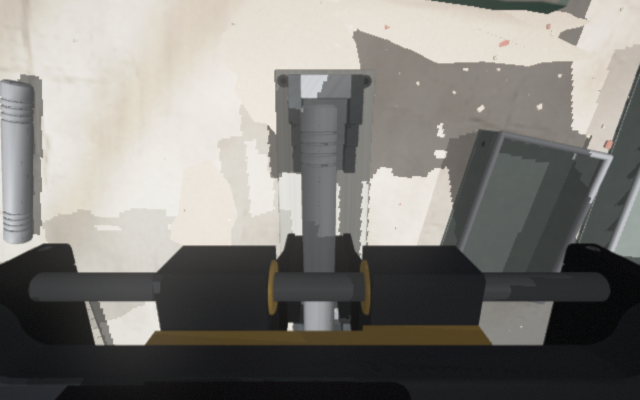

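The pin is held straight over the slot: its tip is at (320,108) and the gauge end is centred near (323,85). Lowering now.

Request:
creep_tool:
  increments:
    - [0, 0.5, 12, 0, 0, 0]
    - [0, 0.5, 24, 0, 0, 0]
    - [0, 0.5, 36, 0, 0, 0]
    - [0, 0.5, 40, 0, 0, 0]
    - [0, 0.5, 40, 0, 0, 0]

```text
clock: 6.0
tcp_pos: [433.0, 15.2, 52.2]
tcp_rot: [-3.127, -0.301, 0.001]
contact_force: [0.5, 0.6, -2.5]
finger_gap: 0.195
finger_force: 30.0
```

```bash
python3 go.py 432.7 15.2 46.8 0.192
```

```text
row [-0.3 -0.   5.4] [-0.     0.001 -0.   ]
t 6.0 tcp [433.   15.2  52.2] F [ 0.5  0.6 -2.5] gap 0.195 29.99910864047706
```

Request:
creep_tool:
  increments:
    - [0, 0, 3, 0, 0, 0]
    - [0, 0, 5, 0, 0, 0]
    - [0, 0, 5.5, 0, 0, 0]
    - [0, 0, 6, 0, 0, 0]
    - [0, 0, 6, 0, 0, 0]
    - [0, 0, 6, 0, 0, 0]

```text
clock: 6.75
tcp_pos: [433.2, 15.1, 46.7]
tcp_rot: [3.127, 0.301, 0.0]
contact_force: [-0.9, -0.7, -0.6]
finger_gap: 0.195
finger_force: 30.0
```

```bash
python3 go.py 432.7 15.2 46.8 0.192
```

```text
row [-0.5 -0.2 -0.1] [ 0. -0. -0.]
t 6.75 tcp [433.2  15.1  46.7] F [-0.9 -0.7 -0.6] gap 0.195 29.99961096793413
```

Request:
creep_tool:
  increments:
    - [0, 0, 0.6, 0, 0, 0]
    - [0, 0, 1, 0, 0, 0]
    - [0, 0, 1, 0, 0, 0]
    - [0, 0, 1, 0, 0, 0]

```text
clock: 7.25
tcp_pos: [433.3, 15.1, 46.4]
tcp_rot: [3.126, 0.301, -0.0]
contact_force: [-6.7, -1.3, 15.5]
finger_gap: 0.197
finger_force: 30.0
```

```bash
python3 go.py 432.7 15.2 46.8 0.192
```

```text
row [-0.6 -0.2 -0.4] [ 0.001  0.    -0.   ]
t 7.25 tcp [433.3  15.1  46.4] F [-6.7 -1.3 15.5] gap 0.197 30.00242301262915
```

Request:
creep_tool:
  increments:
    - [0, 0, 0, 0, 0, 0]
    - [0, 0, 0, 0, 0, 0]
    - [0, 0, -20, 0, 0, 0]
    - [0, 0, -45, 0, 0, 0]
    - [0, 0, -50, 0, 0, 0]
    - [0, 0, -50, 0, 0, 0]

```text
clock: 8.0
tcp_pos: [433.1, 15.0, 95.1]
tcp_rot: [3.127, 0.3, 0.0]
contact_force: [-0.5, -0.1, -2.4]
finger_gap: 0.2
finger_force: 30.0
```

```bash
python3 go.py 516.4 -244.9 96 0.094
```

```text
row [ 32.3 271.   -0.7] [ 0.    -0.     0.098]
t 8.0 tcp [433.1  15.   95.1] F [-0.5 -0.1 -2.4] gap 0.2 29.999139681458473
```

Request:
creep_tool:
  increments:
    - [6, 50, 0, 0, 0, 0.02]
    - [13, 110, 0, 0, 0, 0.04]
    - [20, 170, 0, 0, 0, 0.06]
    - [27, 230, 0, 0, 0, 0.098]
    - [32, 262, 0, 0, 0, 0.098]
    - [32, 271, 0, 0, 0, 0.098]
    - [32, 271, 0, 0, 0, 0.098]
    - [32, 271, 0, 0, 0, 0.098]

```text
clock: 9.0
tcp_pos: [516.0, -243.2, 95.2]
tcp_rot: [-3.137, -0.15, 0.001]
contact_force: [0.1, -1.1, -2.9]
finger_gap: 0.195
finger_force: 30.0
```

```bash
python3 go.py 516.4 -244.9 6 0.094
```

```text
row [ 0.3  1.8 89.2] [-0.001  0.001  0.002]
t 9.0 tcp [ 516.  -243.2   95.2] F [ 0.1 -1.1 -2.9] gap 0.195 29.999209754168987
```

Request:
creep_tool:
  increments:
    - [0, 0, 25, 0, 0, 0]
    - [0, 0, 50, 0, 0, 0]
    - [0, 0, 70, 0, 0, 0]
    - [0, 0, 80, 0, 0, 0]
    - [0, 0, 84, 0, 0, 0]
    - [0, 0, 87, 0, 0, 0]
    - [0, 0, 89, 0, 0, 0]
    - [0, 0, 89, 0, 0, 0]

```text
clock: 10.0
tcp_pos: [516.3, -244.9, 6.8]
tcp_rot: [3.138, 0.147, 0.0]
contact_force: [-0.4, -0.2, -2.7]
finger_gap: 0.195
finger_force: 30.0
```

```bash
python3 go.py 516.4 -244.9 5.8 0.094
```

```text
row [0.1 0.  1. ] [ 0. -0. -0.]
t 10.0 tcp [ 516.3 -244.9    6.8] F [-0.4 -0.2 -2.7] gap 0.195 29.99923937022686
```

Request:
creep_tool:
  increments:
    - [0, 0, 0.5, 0, 0, 0]
    - [0, 0, 1, 0, 0, 0]
    - [0, 0, 1, 0, 0, 0]

```text
clock: 10.38
tcp_pos: [516.3, -244.9, 5.8]
tcp_rot: [3.138, 0.147, 0.0]
contact_force: [-0.1, 0.1, -0.1]
finger_gap: 0.195
finger_force: 30.0
```

Request:
creep_tool:
  increments:
    - [0, 0, 0, 0, 0, 0]
    - [0, 0, 0, 0, 0, 0]
    - [0, 0, 0, 0, 0, 0]
    - [0, 0, 0, 0, 0, 0]
  finger_gap: 0.35

```text
clock: 10.88
tcp_pos: [516.2, -244.8, 5.6]
tcp_rot: [3.138, 0.147, 0.0]
contact_force: [-0.9, 0.0, 0.6]
finger_gap: 0.35
finger_force: 0.0
```

Request:
creep_tool:
  increments:
    - [0, 0, -25, 0, 0, 0]
    - [0, 0, -60, 0, 0, 0]
    - [0, 0, -110, 0, 0, 0]
    - [0, 0, -110, 0, 0, 0]
    - [0, 0, -110, 0, 0, 0]

```text
clock: 11.5
tcp_pos: [515.9, -244.9, 115.3]
tcp_rot: [3.138, 0.147, -0.0]
contact_force: [0.3, 0.4, -0.6]
finger_gap: 0.349
finger_force: 0.0
```

```bash
python3 look.py w4;  python3 go.py 420.2 258.6 110 -0.066
python3 - <<'E'
from h import *
a=np.load("/tmp/w4.npz");P=a["P"][a["d"]>0]
print(*rects(P,8,24,(430,610,-275,-215),minpts=60,ker=3),sep="\n")
E
```

```text
row [ -47.9 -510.     4.9] [-0.     0.001  0.16 ]
t 11.55 tcp [ 515.6 -244.7  114.6] F [-0.4  0.  -1.3] gap 0.347 0.0
(np.float32(520.9), np.float32(-244.2), np.float32(149.1), np.float32(17.6), np.float32(0.095), 3309, np.float64(20.1))
```

Request:
creep_tool:
  increments:
    - [-40, -45, 0, 0, 0, 0.04]
    - [-72, -95, 0, 0, 0, 0.08]
    - [-70, -155, 0, 0, 0, 0.12]
    - [-66, -215, 0, 0, 0, 0.16]
    - [-62, -275, 0, 0, 0, 0.16]
    - [-58, -335, 0, 0, 0, 0.16]
    - [-54, -395, 0, 0, 0, 0.16]
    - [-51, -455, 0, 0, 0, 0.16]
  finger_gap: 0.5

```text
clock: 12.55
tcp_pos: [422.1, 204.8, 114.8]
tcp_rot: [3.139, -0.105, -0.001]
contact_force: [0.2, -0.6, -0.1]
finger_gap: 0.499
finger_force: 0.0
```

```bash
python3 go.py 420.2 258.6 40 -0.066
```

```text
row [ -5.4 -53.6  74.7] [ 0.     0.001 -0.001]
t 12.55 tcp [422.1 204.8 114.8] F [ 0.2 -0.6 -0.1] gap 0.499 0.0
```

Request:
creep_tool:
  increments:
    - [-5, -53, 20, 0, 0, 0]
    - [-5, -53, 60, 0, 0, 0]
    - [-5, -53, 75, 0, 0, 0]
    - [-5, -53, 75, 0, 0, 0]
    - [-5, -53, 75, 0, 0, 0]

```text
clock: 13.18
tcp_pos: [422.2, 256.3, 41.6]
tcp_rot: [-3.14, 0.106, -0.002]
contact_force: [0.1, -0.9, 0.1]
finger_gap: 0.501
finger_force: 0.0
```

```bash
python3 go.py 420.2 258.7 3 -0.066
```

```text
row [-2.2 -2.2 38.6] [-0.    -0.001 -0.001]
t 13.18 tcp [422.2 256.3  41.6] F [ 0.1 -0.9  0.1] gap 0.501 0.0
```

Request:
creep_tool:
  increments:
    - [-2, -2, 15, 0, 0, 0]
    - [-2, -2, 30, 0, 0, 0]
    - [-2, -2, 38, 0, 0, 0]
    - [-2, -2, 38, 0, 0, 0]

```text
clock: 13.68
tcp_pos: [418.9, 258.6, 1.8]
tcp_rot: [3.139, -0.103, -0.002]
contact_force: [0.8, 0.2, 0.5]
finger_gap: 0.498
finger_force: 0.0
```

```bash
python3 go.py 420.2 258.7 3 -0.066
```

```text
row [ 1.3 -0.1 -1.2] [0.001 0.001 0.   ]
t 13.68 tcp [418.9 258.6   1.8] F [0.8 0.2 0.5] gap 0.498 0.0
```

Request:
creep_tool:
  increments:
    - [0.5, 0, -0.5, 0, 0, 0]
    - [0.5, 0, -0.5, 0, 0, 0]

```text
clock: 13.92
tcp_pos: [420.3, 258.9, 3.4]
tcp_rot: [-3.14, 0.104, -0.001]
contact_force: [0.5, -0.3, 0.1]
finger_gap: 0.502
finger_force: 0.0
```

```bash
python3 go.py 420.2 258.7 3 -0.066
```

```text
row [-0.1  0.2  0.4] [-0.    -0.001 -0.   ]
t 13.93 tcp [420.3 258.9   3.4] F [ 0.5 -0.3  0.1] gap 0.502 0.0
```

Request:
creep_tool:
  increments:
    - [0, 0, 0, 0, 0, 0]
    - [0, 0, 0, 0, 0, 0]
    - [0, 0, 0, 0, 0, 0]
    - [0, 0, 0, 0, 0, 0]
  finger_gap: 0

```text
clock: 14.42
tcp_pos: [420.0, 258.6, 3.1]
tcp_rot: [3.14, -0.104, 0.0]
contact_force: [-0.2, -0.7, 0.2]
finger_gap: 0.196
finger_force: 30.0
```

Request:
creep_tool:
  increments:
    - [0, 0, -20, 0, 0, 0]
    - [0, 0, -50, 0, 0, 0]
    - [0, 0, -90, 0, 0, 0]
    - [0, 0, -90, 0, 0, 0]
    - [0, 0, -90, 0, 0, 0]

```text
clock: 15.05
tcp_pos: [419.8, 258.4, 93.1]
tcp_rot: [3.139, -0.104, 0.0]
contact_force: [-0.8, -0.7, -2.3]
finger_gap: 0.194
finger_force: 30.0
```

```bash
python3 go.py 432.9 15.2 92 0.192
```

```text
row [ 29.2 241.8   1.2] [ 0.001 -0.    -0.258]
t 15.05 tcp [419.8 258.4  93.1] F [-0.8 -0.7 -2.3] gap 0.194 29.998631682246923
```

Request:
creep_tool:
  increments:
    - [7, 55, 0, 0, 0, -0.06]
    - [14, 115, 0, 0, 0, -0.12]
    - [21, 175, 0, 0, 0, -0.2]
    - [29, 228, 0, 0, 0, -0.258]
    - [29, 242, 0, 0, 0, -0.258]
    - [29, 242, 0, 0, 0, -0.258]
    - [29, 242, 0, 0, 0, -0.258]

```text
clock: 15.92
tcp_pos: [432.6, 17.0, 92.8]
tcp_rot: [-3.126, -0.304, 0.001]
contact_force: [-0.2, 0.3, -2.7]
finger_gap: 0.195
finger_force: 30.0
```

```bash
python3 go.py 432.9 15.2 36 0.192
```

```text
row [-0.1  1.9 56.8] [-0.001  0.     0.002]
t 15.93 tcp [432.6  17.   92.8] F [-0.2  0.3 -2.7] gap 0.195 29.998890962451696
```

Request:
creep_tool:
  increments:
    - [0, 0.5, 15, 0, 0, 0]
    - [0, 0.5, 30, 0, 0, 0]
    - [0, 0.5, 42, 0, 0, 0]
    - [0, 0.5, 49, 0, 0, 0]
    - [0, 0.5, 53, 0, 0, 0]
    - [0, 0.5, 53, 0, 0, 0]

```text
clock: 16.68
tcp_pos: [433.0, 14.9, 40.0]
tcp_rot: [-3.127, -0.301, 0.0]
contact_force: [-0.1, 0.8, -2.2]
finger_gap: 0.195
finger_force: 30.0
```

```bash
python3 go.py 432.9 15.2 35.1 0.192
```

```text
row [-0.  -0.3  4.9] [-0.  0. -0.]
t 16.68 tcp [433.   14.9  40. ] F [-0.1  0.8 -2.2] gap 0.195 29.998772777616978
```

Request:
creep_tool:
  increments:
    - [0, 0, 3, 0, 0, 0]
    - [0, 0, 4.5, 0, 0, 0]
    - [0, 0, 5.2, 0, 0, 0]
    - [0, 0, 5.6, 0, 0, 0]
    - [0, 0, 5.6, 0, 0, 0]
    - [0, 0, 5.6, 0, 0, 0]

```text
clock: 17.42
tcp_pos: [433.1, 14.8, 34.8]
tcp_rot: [3.127, 0.301, 0.0]
contact_force: [-3.0, 0.6, 5.5]
finger_gap: 0.196
finger_force: 30.0
```

```bash
python3 go.py 432.9 15.2 35.1 0.192
```

```text
row [-0.1 -0.5 -0.3] [ 0.001  0.    -0.   ]
t 17.43 tcp [433.1  14.8  34.8] F [-3.   0.6  5.5] gap 0.196 30.00021882355213
```

Request:
creep_tool:
  increments:
    - [0, 0, 0.3, 0, 0, 0]
    - [0, 0, 0.3, 0, 0, 0]
    - [0, 0, 0.3, 0, 0, 0]
    - [0, 0, -20, 0, 0, 0]
    - [0, 0, -50, 0, 0, 0]
    - [0, 0, -62, 0, 0, 0]
    - [0, 0, -62, 0, 0, 0]

```text
clock: 18.3
tcp_pos: [433.4, 14.6, 96.7]
tcp_rot: [3.126, 0.3, 0.002]
contact_force: [-0.6, 1.0, -2.3]
finger_gap: 0.198
finger_force: 30.0
```

```bash
python3 go.py 471.5 -366.6 96 -0.095
```

```text
row [-35.1 381.5   1. ] [ 0.001 -0.001  0.286]
t 18.3 tcp [433.4  14.6  96.7] F [-0.6  1.  -2.3] gap 0.198 29.99874969944358
```

Request:
creep_tool:
  increments:
    - [-5, 50, 0, 0, 0, 0.04]
    - [-11, 110, 0, 0, 0, 0.08]
    - [-16, 170, 0, 0, 0, 0.13]
    - [-22, 230, 0, 0, 0, 0.18]
    - [-27, 290, 0, 0, 0, 0.23]
    - [-33, 350, 0, 0, 0, 0.28]
    - [-35, 381, 0, 0, 0, 0.286]
    - [-35, 381, 0, 0, 0, 0.286]

```text
clock: 19.3
tcp_pos: [469.8, -368.2, 94.1]
tcp_rot: [-3.137, 0.154, 0.004]
contact_force: [-0.6, 0.7, -2.4]
finger_gap: 0.195
finger_force: 30.0
```

Request:
creep_tool:
  increments:
    - [0, 0, 0, 0, 0, 0]
    - [0, 0, 0, 0, 0, 0]

```text
clock: 19.55
tcp_pos: [471.5, -364.3, 96.0]
tcp_rot: [-3.138, 0.145, 0.001]
contact_force: [-0.4, 0.1, -2.8]
finger_gap: 0.197
finger_force: 30.0
```

```bash
python3 go.py 471.5 -366.6 6.3 -0.095
```

```text
row [ 0.3  2.3 89.7] [-0.001  0.001  0.003]
t 19.55 tcp [ 471.5 -364.3   96. ] F [-0.4  0.1 -2.8] gap 0.197 29.998727347701788
```

Request:
creep_tool:
  increments:
    - [0, 1, 25, 0, 0, 0]
    - [0, 1, 50, 0, 0, 0]
    - [0, 1, 70, 0, 0, 0]
    - [0, 1, 80, 0, 0, 0]
    - [0, 1, 84, 0, 0, 0]
    - [0, 1, 87, 0, 0, 0]
    - [0, 1, 89, 0, 0, 0]
    - [0, 1, 89, 0, 0, 0]

```text
clock: 20.55
tcp_pos: [471.3, -366.9, 7.7]
tcp_rot: [3.138, -0.148, 0.001]
contact_force: [-0.8, 1.0, -2.4]
finger_gap: 0.196
finger_force: 30.0
```

```bash
python3 go.py 471.5 -366.6 5.8 -0.095
```

```text
row [ 0.2 -0.3  1.9] [ 0.    -0.     0.001]
t 20.55 tcp [ 471.3 -366.9    7.7] F [-0.8  1.  -2.4] gap 0.196 29.99892370775342
```

Request:
creep_tool:
  increments:
    - [0, 0, 1, 0, 0, 0]
    - [0, 0, 1.6, 0, 0, 0]
    - [0, 0, 1.6, 0, 0, 0]

```text
clock: 20.92
tcp_pos: [471.3, -366.9, 6.1]
tcp_rot: [3.138, -0.148, 0.0]
contact_force: [-0.1, 0.7, -0.0]
finger_gap: 0.194
finger_force: 30.0
```

```bash
python3 go.py 471.5 -366.6 5.8 -0.095
```

```text
row [ 0.2 -0.3  0.3] [ 0.    -0.     0.001]
t 20.93 tcp [ 471.3 -366.9    6.1] F [-0.1  0.7 -0. ] gap 0.194 29.999357275664806
```

Touching down; release and head for the short pin.

Request:
creep_tool:
  increments:
    - [0, 0, 0.3, 0, 0, 0]
    - [0, 0, 0.3, 0, 0, 0]
    - [0, 0, 0.3, 0, 0, 0]
    - [0, 0, 0.3, 0, 0, 0]
  finger_gap: 0.35

```text
clock: 21.42
tcp_pos: [471.2, -366.8, 5.6]
tcp_rot: [3.138, -0.148, 0.0]
contact_force: [0.4, -0.6, 0.2]
finger_gap: 0.349
finger_force: 0.0
```

Request:
creep_tool:
  increments:
    - [0, 0, -25, 0, 0, 0]
    - [0, 0, -60, 0, 0, 0]
    - [0, 0, -115, 0, 0, 0]
    - [0, 0, -115, 0, 0, 0]
    - [0, 0, -115, 0, 0, 0]

```text
clock: 22.05
tcp_pos: [470.9, -366.8, 120.2]
tcp_rot: [3.138, -0.148, -0.0]
contact_force: [0.3, -0.3, -0.8]
finger_gap: 0.352
finger_force: 0.0
```

```bash
python3 look.py w5;  python3 go.py 387.4 343.9 115 -0.057
python3 - <<'E'
from h import *
a=np.load("/tmp/w5.npz");P=a["P"][a["d"]>0]
print(*rects(P,8,24,(385,560,-395,-340),minpts=60,ker=3),sep="\n")
E
```

```text
row [-149.6 -699.4    5.2] [-0.001  0.001 -0.037]
t 22.1 tcp [ 470.5 -366.5  119.5] F [-0.1 -0.2 -1.2] gap 0.353 0.0
(np.float32(397.6), np.float32(-362.4), np.float32(44.8), np.float32(1.4), np.float32(1.477), 101, np.float64(10.3))
(np.float32(471.2), np.float32(-366.2), np.float32(130.3), np.float32(17.5), np.float32(-0.095), 2795, np.float64(20.2))
```

Request:
creep_tool:
  increments:
    - [-12, -55, 0, 0, 0, 0]
    - [-25, -115, 0, 0, 0, 0]
    - [-38, -175, 0, 0, 0, 0]
    - [-50, -235, 0, 0, 0, 0]
    - [-63, -295, 0, 0, 0, 0]
    - [-76, -355, 0, 0, 0, 0]
    - [-89, -415, 0, 0, 0, 0]
    - [-102, -475, 0, 0, 0, 0]
  finger_gap: 0.5

```text
clock: 23.1
tcp_pos: [413.1, 117.1, 119.7]
tcp_rot: [3.138, -0.149, -0.002]
contact_force: [1.4, 0.6, -0.3]
finger_gap: 0.502
finger_force: 0.0
```

```bash
python3 go.py 387.4 343.9 115 -0.057
```

```text
row [ -47.  -223.3    4.6] [ 0.001  0.001 -0.038]
t 23.1 tcp [413.1 117.1 119.7] F [ 1.4  0.6 -0.3] gap 0.502 0.0
```

Request:
creep_tool:
  increments:
    - [-12, -55, 0, 0, 0, -0.038]
    - [-24, -115, 0, 0, 0, -0.038]
    - [-36, -175, 10, 0, 0, -0.038]
    - [-47, -220, 40, 0, 0, -0.038]
    - [-47, -223, 75, 0, 0, -0.038]
    - [-47, -223, 80, 0, 0, -0.038]
    - [-47, -223, 80, 0, 0, -0.038]
    - [-47, -223, 80, 0, 0, -0.038]
  finger_gap: 0.5

```text
clock: 24.1
tcp_pos: [388.5, 341.8, 40.7]
tcp_rot: [3.14, -0.088, -0.0]
contact_force: [0.1, 1.0, -0.1]
finger_gap: 0.499
finger_force: 0.0
```

```bash
python3 go.py 387.4 343.9 3 -0.057
```

```text
row [-1.2 -2.  37.7] [0.    0.    0.001]
t 24.1 tcp [388.5 341.8  40.7] F [ 0.1  1.  -0.1] gap 0.499 0.0
```

Request:
creep_tool:
  increments:
    - [-0.5, -1.5, 15, 0, 0, 0]
    - [-0.5, -1.5, 30, 0, 0, 0]
    - [-0.5, -1.5, 37, 0, 0, 0]
    - [-0.5, -1.5, 37, 0, 0, 0]
    - [-0.5, -1.5, 37, 0, 0, 0]

```text
clock: 24.72
tcp_pos: [388.3, 343.8, 3.9]
tcp_rot: [-3.14, 0.088, -0.001]
contact_force: [0.5, 0.5, 0.1]
finger_gap: 0.501
finger_force: 0.0
```

```bash
python3 go.py 387.4 343.9 3 -0.057
```

```text
row [-0.9 -0.   0.9] [-0.    -0.     0.001]
t 24.73 tcp [388.3 343.8   3.9] F [0.5 0.5 0.1] gap 0.501 0.0
```

Request:
creep_tool:
  increments:
    - [-0.5, 0, 0.8, 0, 0, 0]
    - [-0.5, 0, 0.8, 0, 0, 0]
    - [-0.5, 0, 0.8, 0, 0, 0]
    - [-0.5, 0, 0.8, 0, 0, 0]
  finger_gap: 0

```text
clock: 25.22
tcp_pos: [387.7, 343.6, 2.8]
tcp_rot: [3.14, -0.088, 0.0]
contact_force: [1.1, -0.5, 1.1]
finger_gap: 0.191
finger_force: 30.0
```

Request:
creep_tool:
  increments:
    - [0, 0, -20, 0, 0, 0]
    - [0, 0, -50, 0, 0, 0]
    - [0, 0, -90, 0, 0, 0]
    - [0, 0, -90, 0, 0, 0]
    - [0, 0, -90, 0, 0, 0]

```text
clock: 25.85
tcp_pos: [387.3, 343.2, 91.9]
tcp_rot: [3.139, -0.088, -0.001]
contact_force: [-1.2, -0.3, -2.4]
finger_gap: 0.198
finger_force: 30.0
```

```bash
python3 go.py 432.9 15.2 92 0.192
```

```text
row [6.400e+01 3.249e+02 2.000e-01] [ 0.001  0.001 -0.248]
t 25.85 tcp [387.3 343.2  91.9] F [-1.2 -0.3 -2.4] gap 0.198 29.99952346086502
```

Request:
creep_tool:
  increments:
    - [10, 50, 0, 0, 0, -0.04]
    - [21, 108, 0, 0, 0, -0.08]
    - [33, 166, 0, 0, 0, -0.13]
    - [44, 224, 0, 0, 0, -0.18]
    - [55, 280, 0, 0, 0, -0.248]
    - [63, 315, 0, 0, 0, -0.248]
    - [64, 325, 0, 0, 0, -0.248]
    - [64, 325, 0, 0, 0, -0.248]

```text
clock: 26.85
tcp_pos: [432.5, 15.6, 91.8]
tcp_rot: [-3.127, -0.3, 0.003]
contact_force: [-0.8, 0.5, -1.2]
finger_gap: 0.194
finger_force: 30.0
```

Request:
creep_tool:
  increments:
    - [0, 0, 0, 0, 0, 0]
    - [0, 0, 0, 0, 0, 0]

```text
clock: 27.1
tcp_pos: [433.1, 16.7, 92.6]
tcp_rot: [-3.127, -0.304, 0.0]
contact_force: [0.4, -0.1, -2.1]
finger_gap: 0.198
finger_force: 30.0
```

```bash
python3 go.py 432.9 15.2 22.8 0.192
```

```text
row [-0.4  1.4 69.8] [-0.     0.     0.002]
t 27.1 tcp [433.1  16.7  92.6] F [ 0.4 -0.1 -2.1] gap 0.198 29.999788217246532
```

Request:
creep_tool:
  increments:
    - [0, 0.7, 15, 0, 0, 0]
    - [0, 0.7, 30, 0, 0, 0]
    - [0, 0.7, 45, 0, 0, 0]
    - [0, 0.7, 56, 0, 0, 0]
    - [0, 0.7, 62, 0, 0, 0]
    - [0, 0.7, 65, 0, 0, 0]
    - [0, 0.7, 65, 0, 0, 0]

```text
clock: 27.98
tcp_pos: [433.5, 14.9, 27.8]
tcp_rot: [3.127, 0.301, 0.0]
contact_force: [-0.0, 0.8, -2.3]
finger_gap: 0.192
finger_force: 30.0
```

```bash
python3 go.py 432.9 15.2 22.8 0.192
```

```text
row [-0.5 -0.4  5. ] [ 0. -0. -0.]
t 27.98 tcp [433.5  14.9  27.8] F [-0.   0.8 -2.3] gap 0.192 29.999631084501743
```

Request:
creep_tool:
  increments:
    - [0, 0, 3, 0, 0, 0]
    - [0, 0, 4.5, 0, 0, 0]
    - [0, 0, 5.2, 0, 0, 0]
    - [0, 0, 5.6, 0, 0, 0]
    - [0, 0, 5.6, 0, 0, 0]
    - [0, 0, 5.6, 0, 0, 0]

```text
clock: 28.72
tcp_pos: [433.4, 14.9, 22.7]
tcp_rot: [3.127, 0.301, 0.0]
contact_force: [-4.2, -0.2, 6.6]
finger_gap: 0.195
finger_force: 30.0
```

```bash
python3 go.py 432.9 15.2 22.8 0.192
```

```text
row [-0.5 -0.4 -0.1] [ 0. -0. -0.]
t 28.73 tcp [433.4  14.9  22.7] F [-4.2 -0.2  6.6] gap 0.195 30.001367032527924
```

Request:
creep_tool:
  increments:
    - [0, 0, 0.3, 0, 0, 0]
    - [0, 0, 0.3, 0, 0, 0]
    - [0, 0, 0.3, 0, 0, 0]
    - [0, 0, -20, 0, 0, 0]
    - [0, 0, -50, 0, 0, 0]
    - [0, 0, -74, 0, 0, 0]
    - [0, 0, -74, 0, 0, 0]
    - [0, 0, -74, 0, 0, 0]

```text
clock: 29.72
tcp_pos: [432.9, 14.8, 95.3]
tcp_rot: [3.127, 0.301, -0.001]
contact_force: [-0.3, 0.2, -3.2]
finger_gap: 0.196
finger_force: 30.0
```

```bash
python3 go.py 456.6 -135.7 96 -0.01
```

```text
row [ -5.4 152.3  -0.7] [0.    0.001 0.202]
t 29.73 tcp [432.9  14.8  95.3] F [-0.3  0.2 -3.2] gap 0.196 29.9996804818511
```

Request:
creep_tool:
  increments:
    - [-2, 50, 0, 0, 0, 0.06]
    - [-4, 105, 0, 0, 0, 0.12]
    - [-5.4, 142, 0, 0, 0, 0.2]
    - [-5.4, 152, 0, 0, 0, 0.202]
    - [-5.4, 152, 0, 0, 0, 0.202]
    - [-5.4, 152, 0, 0, 0, 0.202]
    - [-5.4, 152, 0, 0, 0, 0.202]

```text
clock: 30.6
tcp_pos: [457.0, -134.2, 96.0]
tcp_rot: [-3.141, 0.013, 0.0]
contact_force: [-0.7, -1.0, -1.9]
finger_gap: 0.195
finger_force: 30.0
```

```bash
python3 go.py 456.6 -135.7 5.8 -0.01
```

```text
row [-0.4  1.5 90.2] [-0.     0.     0.002]
t 30.6 tcp [ 457.  -134.2   96. ] F [-0.7 -1.  -1.9] gap 0.195 29.999781511723995
```

Request:
creep_tool:
  increments:
    - [0, 0.5, 25, 0, 0, 0]
    - [0, 0.5, 50, 0, 0, 0]
    - [0, 0.5, 70, 0, 0, 0]
    - [0, 0.5, 80, 0, 0, 0]
    - [0, 0.5, 84, 0, 0, 0]
    - [0, 0.5, 87, 0, 0, 0]
    - [0, 0.5, 89, 0, 0, 0]
    - [0, 0.5, 89, 0, 0, 0]

```text
clock: 31.6
tcp_pos: [457.2, -135.9, 7.4]
tcp_rot: [3.141, -0.016, 0.001]
contact_force: [0.6, -0.1, -1.6]
finger_gap: 0.194
finger_force: 30.0
```

```bash
python3 go.py 456.6 -135.7 5.8 -0.01
```

```text
row [-0.6 -0.2  1.6] [ 0. -0. -0.]
t 31.6 tcp [ 457.2 -135.9    7.4] F [ 0.6 -0.1 -1.6] gap 0.194 29.99969869852066
```

Request:
creep_tool:
  increments:
    - [0, 0, 1, 0, 0, 0]
    - [0, 0, 1.6, 0, 0, 0]
    - [0, 0, 1.6, 0, 0, 0]

```text
clock: 31.98
tcp_pos: [457.1, -135.9, 5.8]
tcp_rot: [3.141, -0.016, 0.0]
contact_force: [-2.4, 0.3, 1.3]
finger_gap: 0.197
finger_force: 30.0
```

```bash
python3 go.py 456.6 -135.7 5.8 -0.01
```

```text
row [-0.5 -0.2 -0. ] [ 0. -0. -0.]
t 31.98 tcp [ 457.1 -135.9    5.8] F [-2.4  0.3  1.3] gap 0.197 30.000628530979156
```

Request:
creep_tool:
  increments:
    - [0, 0, 0, 0, 0, 0]
    - [0, 0, 0, 0, 0, 0]
    - [0, 0, 0, 0, 0, 0]
    - [0, 0, 0, 0, 0, 0]
  finger_gap: 0.35

```text
clock: 32.48
tcp_pos: [457.1, -135.9, 5.5]
tcp_rot: [3.141, -0.016, 0.0]
contact_force: [-0.2, 1.1, 0.2]
finger_gap: 0.346
finger_force: 0.0
```

Request:
creep_tool:
  increments:
    - [0, 0, -25, 0, 0, 0]
    - [0, 0, -60, 0, 0, 0]
    - [-30, 40, -120, 0, 0, 0]
    - [-30, 80, -180, 0, 0, 0]
    - [-30, 110, -220, 0, 0, 0]
    - [-30, 110, -220, 0, 0, 0]
    - [-30, 110, -220, 0, 0, 0]
    - [-30, 110, -220, 0, 0, 0]

```text
clock: 33.48
tcp_pos: [425.5, -244.2, 223.9]
tcp_rot: [-3.14, 0.014, 0.004]
contact_force: [0.7, 0.4, -0.6]
finger_gap: 0.354
finger_force: 0.0
```

```bash
python3 look.py w6
python3 - <<'E'
from h import *
a=np.load("/tmp/w6.npz");P=a["P"][a["d"]>0]
for b in((400,510,-170,-103),(430,605,-278,-212),(397,545,-397,-337)):print(*rects(P,8,23.5,b,minpts=60,ker=3),sep="\n");print()
E
```

```text
(np.float32(457.0), np.float32(-134.9), np.float32(99.2), np.float32(18.1), np.float32(-0.011), 1328, np.float64(20.0))

(np.float32(516.2), np.float32(-244.4), np.float32(160.1), np.float32(17.6), np.float32(0.094), 2333, np.float64(20.2))
(np.float32(603.9), np.float32(-224.8), np.float32(25.7), np.float32(1.3), np.float32(-1.475), 105, np.float64(15.5))

(np.float32(398.5), np.float32(-356.0), np.float32(36.7), np.float32(0.8), np.float32(1.482), 92, np.float64(15.9))
(np.float32(471.5), np.float32(-365.9), np.float32(129.7), np.float32(18.0), np.float32(-0.096), 1828, np.float64(19.8))
```

View pics/w6.png

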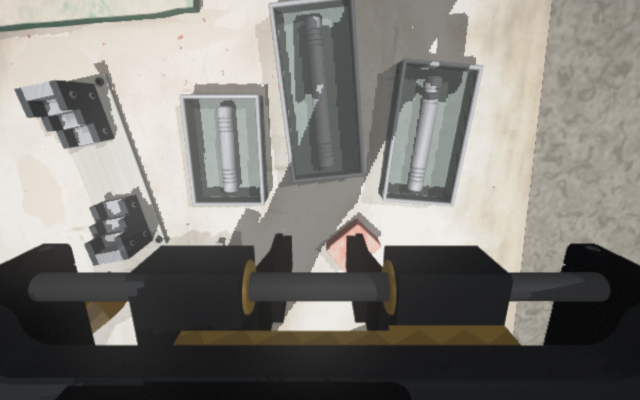

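All three pins lie flat in their trays, at (228,146), (316,90) and (424,135), and the gripper is clear of everything.

```bash
python3 -c "
from rig import close_job;print(close_job())"
```

```text
the job is handed in; nothing more can be done
None
```

The job is handed in at about 33.5 s of the 72 s: each pin was seated in the gauge one at a time (long, medium, short) and laid flat, within about 1 mm of centre, in the tray of its length, with the sample and sander never touched; the judge returned no verdict.

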